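# Shut the tip box and hold the mirror so that the camera sees its marker

### The arm

A 6-joint arm with a two-finger parallel gripper is mounted at the origin on a cart in front of the work surface, level with it; the furniture and walls round the work are solid. World frame = base frame: x ahead of the robot, y to its left, z up, the work surface at z = 0. Lengths are in m, angles in rad, forces in N, time in s.
With the tool pointing down it reaches from about 0.25 to 0.775 m from the base axis. Payload 4 kg.
Tool frame: the origin (TCP) lies midway between the tips of the shut fingers; the grasp point (between the pads) lies 19 mm behind it (bot.grasp_offset is the distance from the TCP to the grasp point, in m); z points along the fingers, y is the direction in which the jaws open and shut (so a half turn about z gives the same grasp; the last joint's range is limited). The gripper opens to 85 mm and grips with 20 to 120 N. Pads are 22 mm wide; open, the fingers measure 114 mm over their backs; the gripper's body (76 mm by 85 mm) begins 54 mm behind the grasp point. The pads swing forward as they close: fully open they stand 13 mm farther back than shut.
Start: joints at [1.14, 0.087, 1.371, -0, 1.684, -0.103], TCP at [0.177, 0.521, 0.231] pointing down, gripper open.
Joint ranges: [-3.1, 3.1], [-0.76, 2.03], [0.27, 2.55], [-1.08, 4.22], [0.17, 2.65], [-2.57, 2.57]. Speed limits (rad/s): [2.79, 2.79, 3.14, 3.14, 3.14, 3.14].

### API

Orientations are given as a unit quaternion [x, y, z, w].
In Python, from bench import status, eyes, workorder, bot gives the robot as it stands.
- The arm moves only by the tool move_arm, never from a script. Its argument "deltas" is a list of rows, each a list of 7 numbers: the opening, from -1 (shut) to 1 (fully open), then the shift along the world's x, y, z in cm, then the turn, a rotation vector about the world's x, y, z in degrees. In form: [[hand, x, y, z, wx, wy, wz], ...]. A call has 1 to 5 rows; each row is the pose to reach, as a shift and turn from the pose commanded when the call began; what a row does not reach only later rows make up. A row lasts 1/10 s, in which the tool goes at most 50 mm and 8.59 degrees, less where a joint would pass 70% of its speed; a pose out of reach is approached as far as the arm can. A call with a gripper value outside its range is refused whole. The fingers move at their own pace and stop on an object; the grip force is fixed at half the most. Time passes only in rows, so rows that repeat a pose let the fingers close. It gives the time, the measured TCP pose, the force and the opening at its end, in the units of the state.
- status.observe(): the state, without advancing time (a new reading comes with each control period).
- eyes.get_image(name): name is "side" or "top"; returns the picture (400x640x3 uint8, red, green, blue); there is no depth.
- eyes.camera_info(name): a dict with "fx", "fy", "cx", "cy" (pixels), "extrinsics" (4x4, takes a point from camera to world coordinates). Camera axes: x right, y up, looking along -z (the intrinsics and any distortion apply to the point x, -y, -z); pixel columns grow to the right and rows downward; lengths in m; the calibration is good to about 2 mm. A picture is of the moment at which its call begins. camera_info takes no time and is no camera call.
- workorder.close_job(): hands the job in, once; it reports no verdict.
The state is a dict: "time": time; "joint_pos": joint angles; "joint_vel": joint speeds; "tau": joint torques, N m; "position": TCP position; "tcp_rot": TCP orientation; "wrist_force": force on the tool from outside, world axes, zero at the start; "moment": the same for the moment, N m; "opening": finger opening in m.
Only numpy, scipy, OpenCV 4.12 (cv2) and the standard library are available. Lean on these libraries where they do the work, as an engineer would, in place of code of your own. Each camera call takes 0.05 s, during which the arm holds its last target.

### The job

Press the lid of the blue tip box down until it snaps shut in its catches, so that the marker plate on the lid stands upright. Then take the upright knob of the swivelling mirror and turn the mirror until the camera's red aiming line, thrown back by the mirror, points at the middle of the orange marker, so that the camera sees the marker. The mirror springs back if let go: finish while holding the knob still at that angle, and leave the things lying round about undisturbed.

Things in the scene. Friction and masses are not known exactly. Their poses are not given: they have to be found in the camera images.
- tip_box: blue tip box, 76 x 131 x 29 mm shut, fixed to the bench; origin at the centre of its underside; lid hinge along its +x (far) edge, red latch and two dark steel catches on its -x (near) edge; the long side is along y. The catches stand at y = -42 and +42 mm, 45 to 57 mm before the centre, 32 mm high
- tip_box_lid (a joint): lid angle in rad: 0 shut, grows as the lid opens; it starts partly open and stays about where it is left. At about 0.13 the lid meets two sprung catches; past 0.06 it snaps to 0. Getting it past takes about 8 to 14 N pressed down near its free edge
- lid_press (a point): point on the top of the lid near its free edge, midway along it, 58 mm from the hinge line, where to press; moves with the lid; 29 mm above the bench when shut
- lid_hinge_line (a point): middle of the hinge line of the lid, 27 mm above the bench; the line runs along the box's y axis; the lid's free edge lies towards the box's -x
- marker_centre (a point): centre of the orange disc (36 mm across) on a white upright plate (44 x 44 x 3 mm) that stands on the lid near the box's -y end and faces -y, towards the mirror; moves with the lid; 51 mm above the bench when the lid is shut
- stand: inspection stand, fixed to the bench: aluminium rail 240 x 60 x 12 mm with a swivelling mirror and a small grey camera; origin under the mirror's swivel axis, x along the rail towards the camera, whose lens is 112 mm from the axis. The camera looks along -x at the mirror; its top is 71 mm above the bench
- mirror (a joint): angle of the mirror in rad about its upright axis, counterclockwise from above: 0 (rest, facing the camera) to 1.4; a spring pulls it back to 0 with 1 to 6 N at the knob. The line of sight turns twice as far as the mirror: the line's angle from the stand's x axis is 2 x this value
- knob: upright black round knob with a red ring, 14 mm thick and 44 mm tall, revolving freely on its own upright spindle on the mirror's crank arm behind the mirror, 70 mm from the swivel axis on the side away from the mirrored face; origin at its middle, 118 mm above the bench (it spans 96 to 140 mm, the arm lies below 96 mm). At mirror angle q it lies at stand x = -70 cos q, y = -70 sin q mm
- sight: the camera's line of sight after the mirror, drawn as a thin red aiming line; origin on the mirror's swivel axis 52 mm above the bench, its x axis points along the line away from the mirror (level). It cannot be touched
- reel: bystander: white solder reel, 54 mm across, 35 mm tall, loose; origin at the centre of its underside
- cutters: bystander: side cutters with red handles, 154 x 48 x 14 mm, loose; origin at the centre of the underside
- tape_red: bystander: black and red tape measure, 62 x 88 x 31 mm, loose; origin at the centre of its underside

How it is judged:
By the outcome, as a careful person would: the job done as asked, in the order asked, and still so for the second after the job is handed in, while the arm keeps its last pose, push and grip.
It also fails if it takes over 48 s, if anything falls off the work surface, if the arm or the gripper's body presses on something with over 40 N, if the wrist force passes 120 N, or if a joint passes its speed limit or range.

## Working session

There is one attempt and no reset: what is moved stays moved. The work goes in short steps, Python scripts to look and compute and a tool call to move; the robot and the scene stay as the last step left them, time stands still between calls to the robot, and variables do not carry over. Pictures are saved under pics/ and viewed, and the job is handed in when it is done.

Besides the shell and the picture viewer there is one more tool, called after "Request:" as a command line: name --pt "numbers of a row" for each row, then --argument value for the rest. move_arm: Moves the arm, as the interface text tells. Its arguments: {"type":"object","properties":{"deltas":{"type":"array"}},"required":["deltas"]}

```bash
mkdir -p pics; ls
python3 - <<'E'
from bench import status, eyes, workorder, bot
import cv2
s=status.observe()
print(s)
for n in("side","top"):
    im=eyes.get_image(n); cv2.imwrite(f"pics/{n}0.png",cv2.cvtColor(im,cv2.COLOR_RGB2BGR)); print(n,eyes.camera_info(n))
E
```

```text
pics
{'time': 0.0, 'joint_pos': array([ 1.13989464e+00,  8.79874161e-02,  1.37230182e+00, -1.84704542e-05,
        1.68356208e+00, -1.03068372e-01]), 'joint_vel': array([-1.42677828e-03,  1.12445186e-03, -2.52931256e-06, -1.13982980e-03,
       -5.99946156e-04,  5.48449093e-04]), 'tau': array([-1.85547593e-03, -3.51875317e+01, -3.13269711e+01, -4.83102667e-04,
        1.08930009e-02,  3.92473254e-06]), 'position': array([0.17687979, 0.52025433, 0.23009726]), 'tcp_rot': array([ 1.63184518e-01,  9.86594921e-01, -1.09174010e-03, -2.89092376e-04]), 'wrist_force': array([-0.3167295 , -0.00344252,  0.3956521 ]), 'moment': array([ 0.01715936, -0.02162243,  0.0241826 ]), 'opening': 0.08538575867875735}
side {'fx': 362.9039253160413, 'fy': 362.9039253160413, 'cx': 322.63199397497567, 'cy': 202.89194060010377, 'extrinsics': array([[ 0.8732367 ,  0.19665609, -0.44585204,  0.15613123],
       [-0.48727345,  0.36124676, -0.79502538, -0.46843316],
       [ 0.00471602,  0.91149721,  0.41127922,  0.44206344],
       [ 0.        ,  0.        ,  0.        ,  1.        ]])}
top {'fx': 396.4134644044665, 'fy': 396.4134644044665, 'cx': 319.56034042149395, 'cy': 196.3353872716337, 'extrinsics': array([[-0.02792686,  0.98601528, -0.1642984 ,  0.34771032],
       [-0.99952991, -0.02962502, -0.0078941 ,  0.20659515],
       [-0.01265105,  0.16400071,  0.98637909,  1.07673068],
       [ 0.        ,  0.        ,  0.        ,  1.        ]])}
```

View pics/side0.png

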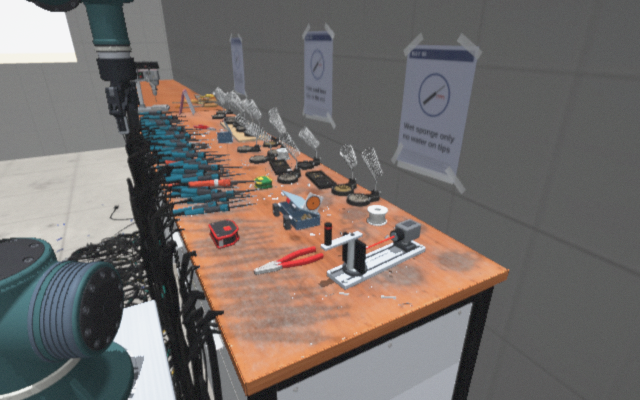

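View pics/top0.png

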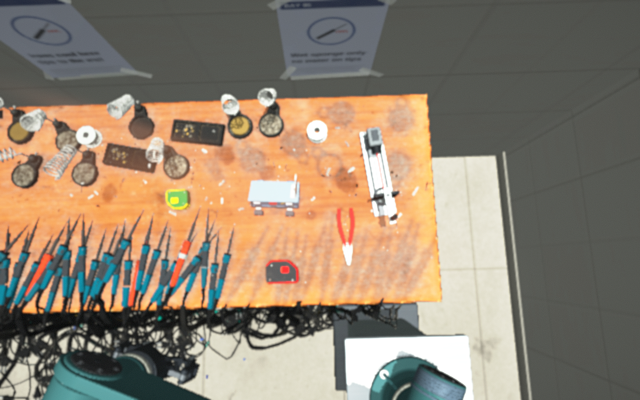

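The side picture shows the tip box near (298,210), the stand between (330,280) and (420,235), the knob at (328,233), the cutters at (290,260), the tape measure at (224,233) and the reel at (377,215). In the top picture the box is at (274,195) and the stand runs from (375,130) to (388,215). I'll enlarge both.

Run:
```python
import cv2
a=cv2.imread("pics/side0.png")[170:300,250:440]; cv2.imwrite("pics/side0z.png",cv2.resize(a,None,fx=4.2,fy=4.2,interpolation=cv2.INTER_CUBIC))
a=cv2.imread("pics/top0.png")[110:250,235:425]; cv2.imwrite("pics/top0z.png",cv2.resize(a,None,fx=4.2,fy=4.2,interpolation=cv2.INTER_CUBIC))
```

```text
(no output)
```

View pics/side0z.png

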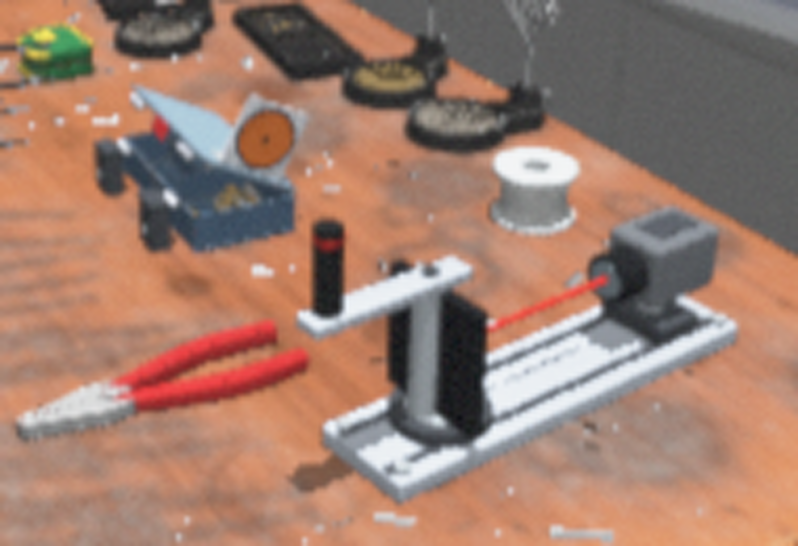

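View pics/top0z.png

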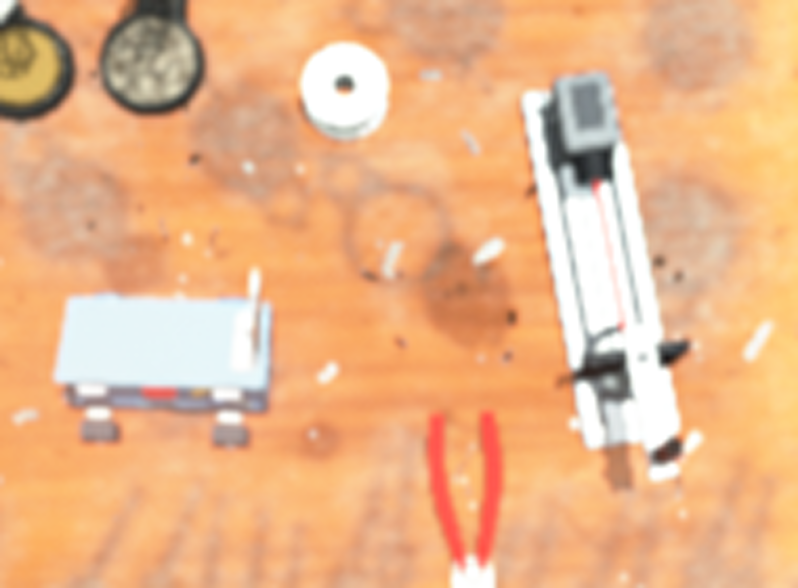

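```bash
cat > h.py <<'E'
import numpy as np, cv2
from bench import status, eyes, workorder, bot
CI={n:eyes.camera_info(n) for n in("side","top")}
def ray(n,u,v):
    c=CI[n];E=np.array(c["extrinsics"])
    d=E[:3,:3]@np.array([(u-c["cx"])/c["fx"],-(v-c["cy"])/c["fy"],-1.]);return E[:3,3],d/np.linalg.norm(d)
def onz(n,u,v,z):
    o,d=ray(n,u,v);return o+d*(z-o[2])/d[2]
def tri(a,b):
    o1,d1=ray("side",*a);o2,d2=ray("top",*b)
    t=np.linalg.lstsq(np.c_[d1,-d2],o2-o1,rcond=None)[0]
    p,q=o1+t[0]*d1,o2+t[1]*d2;return (p+q)/2,np.linalg.norm(p-q)
def proj(n,p):
    c=CI[n];E=np.array(c["extrinsics"]);q=E[:3,:3].T@(np.array(p)-E[:3,3])
    return c["cx"]+c["fx"]*q[0]/-q[2], c["cy"]-c["fy"]*q[1]/-q[2]
S=lambda x,y:(250+x/4.2-.4,170+y/4.2-.4)
T=lambda x,y:(235+x/4.2-.4,110+y/4.2-.4)
def snap(name,n,box=None,f=1):
    im=cv2.cvtColor(eyes.get_image(n),cv2.COLOR_RGB2BGR);cv2.imwrite(f"pics/{name}_full.png",im)
    if box: im=cv2.resize(im[box[1]:box[3],box[0]:box[2]],None,fx=f,fy=f,interpolation=cv2.INTER_CUBIC)
    cv2.imwrite(f"pics/{name}.png",im)
np.set_printoptions(precision=4,suppress=True)
E
python3 - <<'E'
from h import *
P=lambda l,x:print(l,x)
P("knob top",tri(S(328,229),T(667,447)))
P("axis top",tri(S(430,270),T(643,357)))
P("rail far-left z12",onz("top",*T(525,92),.012))
P("rail near-left z12",onz("top",*T(590,447),.012))
P("rail near-left side z12",onz("side",*S(325,430),.012))
P("rail near-right side z12",onz("side",*S(402,488),.012))
P("rail far-right side z12",onz("side",*S(738,322),.012))
P("camtop c",onz("top",*T(586,108),.071))
P("camtop side",onz("side",*S(665,226),.071))
for c in [(555,80),(605,73),(617,140),(570,147)]: P("camtop cor",onz("top",*T(*c),.071))
P("line start",onz("top",*T(597,185),.052));P("line end",onz("top",*T(623,325),.052))
P("line side start",onz("side",*S(605,281),.052));P("line side end",onz("side",*S(490,326),.052))
P("catchL",onz("top",*T(98,422),.032));P("catchR",onz("top",*T(230,430),.032))
P("catchL s",onz("side",*S(108,147),.032));P("catchR s",onz("side",*S(155,196),.032))
P("disc side ray z?",0)
P("hinge far corners? box right near bottom",onz("side",*S(203,250),0.0));P("box right far bottom",onz("side",*S(292,228),0))
P("box TL lid",T(67,298));P("lid free corners",[tri(S(137,92),T(57,383))])
E
```

```text
knob top (array([0.4518, 0.0395, 0.1345]), np.float64(1.1279697226861591e-05))
axis top (array([0.5099, 0.044 , 0.0965]), np.float64(0.000809058455223794))
rail far-left z12 [0.7053 0.0981 0.012 ]
rail near-left z12 [0.4668 0.067  0.012 ]
rail near-left side z12 [0.4642 0.0614 0.012 ]
rail near-right side z12 [0.4725 0.0053 0.012 ]
rail far-right side z12 [0.711  0.0404 0.012 ]
camtop c [0.6738 0.0664 0.071 ]
camtop side [0.6705 0.0621 0.071 ]
camtop cor [0.6928 0.0849 0.071 ]
camtop cor [0.6964 0.0533 0.071 ]
camtop cor [0.6524 0.0481 0.071 ]
camtop cor [0.6488 0.0776 0.071 ]
line start [0.629  0.0593 0.052 ]
line end [0.5383 0.0478 0.052 ]
line side start [0.628  0.0568 0.052 ]
line side end [0.5498 0.0488 0.052 ]
catchL [0.4896 0.38   0.032 ]
catchR [0.482  0.2963 0.032 ]
catchL s [0.4823 0.3758 0.032 ]
catchR s [0.4799 0.296  0.032 ]
disc side ray z? 0
hinge far corners? box right near bottom [0.5007 0.2741 0.    ]
box right far bottom [0.562  0.2735 0.    ]
box TL lid (250.55238095238096, 180.55238095238096)
lid free corners [(array([0.5131, 0.4012, 0.055 ]), np.float64(0.002876771159739285))]
```

Request:
move_arm --pt "-1 4 -2.2 0 0 0 3" --pt "-1 8 -4.4 0 0 0 6" --pt "-1 12 -6.6 0 0 0 9" --pt "-1 16 -8.8 0 0 0 12" --pt "-1 20 -11 0 0 0 15"

```text
time: 0.6
position: [0.3782, 0.4095, 0.2308]
tcp_rot: [0.032, 0.999, -0.0, -0.0]
wrist_force: [-0.0, 0.3, 0.1]
opening: 0.0122
```

Request:
move_arm --pt "-1 4 -2.2 -1 0 0 1" --pt "-1 8 -4.4 -3 0 0 2" --pt "-1 12 -6.6 -5 0 0 2" --pt "-1 14 -7.3 -8 0 0 2" --pt "-1 14 -7.3 -8 0 0 2"

```text
time: 1.1
position: [0.5169, 0.3342, 0.1445]
tcp_rot: [0.018, 1.0, -0.003, -0.005]
wrist_force: [0.2, 0.4, -0.5]
opening: -0.0
```

Run:
```python
from h import *
s=status.observe();print(s["time"],s["position"],s["tcp_rot"],s["wrist_force"],s["opening"])
snap("s1","side",(220,160,440,310),3.6)
snap("t1","top",(225,110,425,260),4)
```

```text
1.1 [0.5169 0.3342 0.1445] [ 0.0177  0.9998 -0.003  -0.0048] [ 0.1698  0.4333 -0.494 ] -1.307095757028482e-05
```

View pics/s1.png

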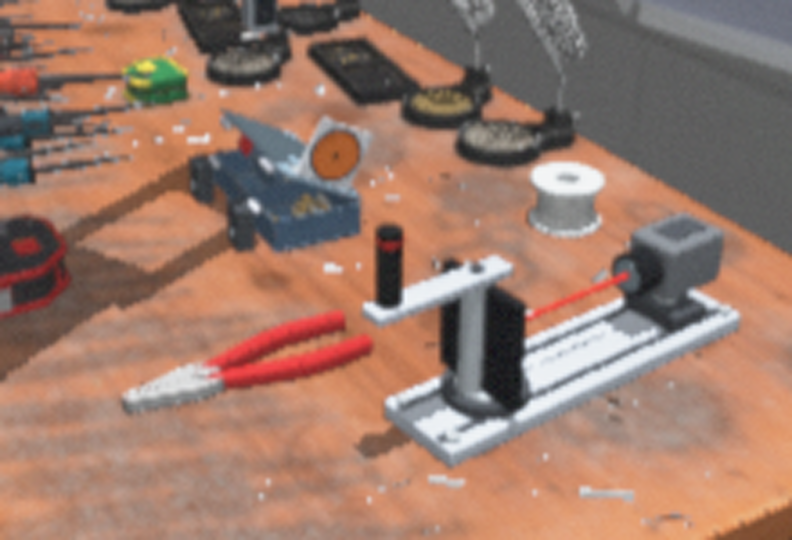

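View pics/t1.png

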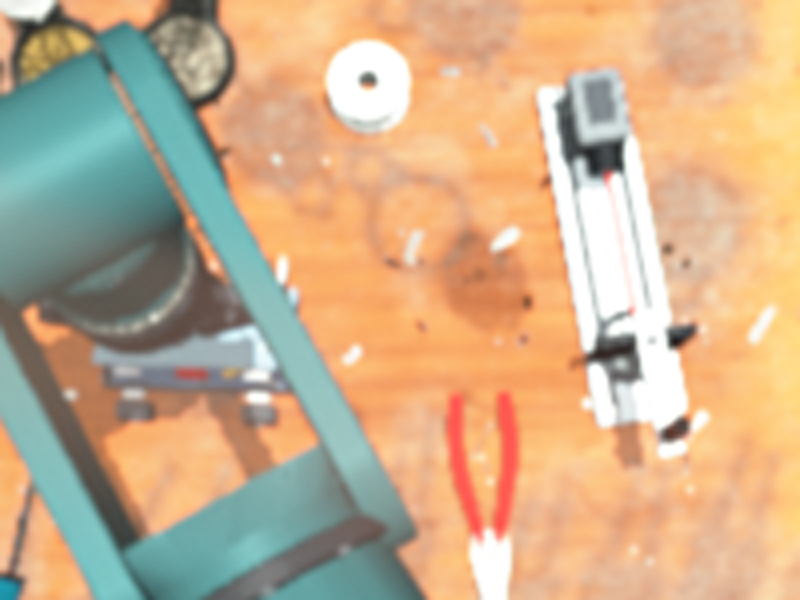

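Run:
```python
from h import *
p=proj("side",(0.517,.334,.1445));print(p,((p[0]-220)*3.6,(p[1]-160)*3.6))
p=proj("side",(0.514,.338,.054));print(p,((p[0]-220)*3.6,(p[1]-160)*3.6))
print(proj("side",(0.535,.338,.0)),proj("side",(.45,.042,.14)))
```

```text
(np.float64(292.1872691988411), np.float64(167.58948333529187)) (np.float64(259.8741691158279), np.float64(27.322140007050745))
(np.float64(291.5378300250968), np.float64(199.87633907368146)) (np.float64(257.5361880903485), np.float64(143.5548206652533))
(np.float64(299.14390639197234), np.float64(216.47025345167623)) (np.float64(326.184897758303), np.float64(221.08845890968138))
```

View pics/s1_full.png

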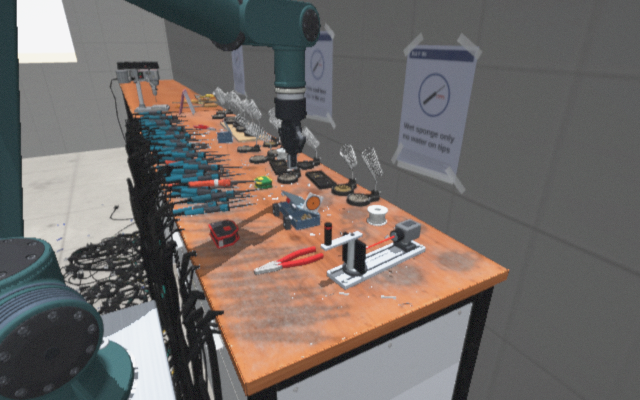

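The gripper tip shows at (292,166), where the projection puts it, above the lid's free edge. I'll go down.

Request:
move_arm --pt "-1 -0.2 0 -3 0 0 0" --pt "-1 -0.2 0 -6 0 0 0" --pt "-1 -0.2 0 -8 0 0 0" --pt "-1 -0.2 0 -8.5 0 0 0" --pt "-1 -0.2 0 -9 0 0 0"

```text
time: 1.7
position: [0.515, 0.3391, 0.063]
tcp_rot: [0.015, 1.0, 0.001, 0.001]
wrist_force: [0.5, 0.2, 0.4]
opening: 0.0001
```

Request:
move_arm --pt "-1 0 0 -0.5 0 0 0" --pt "-1 0 0 -1 0 0 0" --pt "-1 0 0 -1.5 0 0 0" --pt "-1 0 0 -1.8 0 0 0" --pt "-1 0 0 -2.0 0 0 0"

```text
time: 2.2
position: [0.515, 0.3376, 0.041]
tcp_rot: [0.016, 1.0, -0.0, -0.0]
wrist_force: [-0.5, -0.5, 0.6]
opening: 0.0
```

Request:
move_arm --pt "-1 0 0 -0.2 0 0 0" --pt "-1 0 0 -0.4 0 0 0" --pt "-1 0 0 -0.6 0 0 0" --pt "-1 0 0 -0.8 0 0 0" --pt "-1 0 0 -0.9 0 0 0"

```text
time: 2.7
position: [0.515, 0.3378, 0.0349]
tcp_rot: [0.015, 1.0, 0.0, 0.0]
wrist_force: [-3.5, -1.2, 6.3]
opening: -0.0002
```

Request:
move_arm --pt "-1 0 0 -0.2 0 0 0" --pt "-1 0 0 -0.4 0 0 0" --pt "-1 0 0 -0.5 0 0 0" --pt "-1 0 0 -0.6 0 0 0" --pt "-1 0 0 -0.6 0 0 0"

```text
time: 3.2
position: [0.5153, 0.338, 0.0288]
tcp_rot: [0.016, 1.0, 0.0, 0.0]
wrist_force: [-4.7, -1.7, 11.9]
opening: 0.0001
```

Request:
move_arm --pt "-1 0 0 -0.3 0 0 0" --pt "-1 0 0 -0.5 0 0 0" --pt "-1 0 0 -0.5 0 0 0"

```text
time: 3.5
position: [0.5154, 0.3381, 0.0283]
tcp_rot: [0.015, 1.0, 0.0, 0.001]
wrist_force: [-11.5, -5.7, 28.4]
opening: 0.0002
```

Request:
move_arm --pt "-1 0 0 2 0 0 0" --pt "-1 0 0 6 0 0 0" --pt "-1 0 0 10 0 0 0" --pt "-1 0 0 14 0 0 0" --pt "-1 0 0 18 0 0 0"

```text
time: 4.0
position: [0.5151, 0.3375, 0.2021]
tcp_rot: [0.016, 1.0, -0.0, -0.0]
wrist_force: [0.4, -0.2, 0.1]
opening: -0.0
```

Request:
move_arm --pt "1 -3 -5 1 0 0 0" --pt "1 -6 -9 1 0 0 0" --pt "1 -9 -12 1 0 0 0" --pt "1 -12 -16 1 0 0 0" --pt "1 -13 -19 1 0 0 0"

```text
time: 4.5
position: [0.3828, 0.1462, 0.2108]
tcp_rot: [0.015, 1.0, -0.0, -0.0]
wrist_force: [1.1, -1.1, 0.8]
opening: 0.0722
```

Run:
```python
from h import *
s=status.observe();print(s["time"],s["position"],s["tcp_rot"],s["wrist_force"],s["opening"])
snap("s2","side",(250,170,440,300),4.2)
snap("t2","top",(225,110,425,260),4)
```

```text
4.5 [0.3828 0.1462 0.2108] [ 0.0153  0.9999 -0.0002 -0.0001] [ 1.1369 -1.1263  0.808 ] 0.0721827265930415
```

View pics/s2.png

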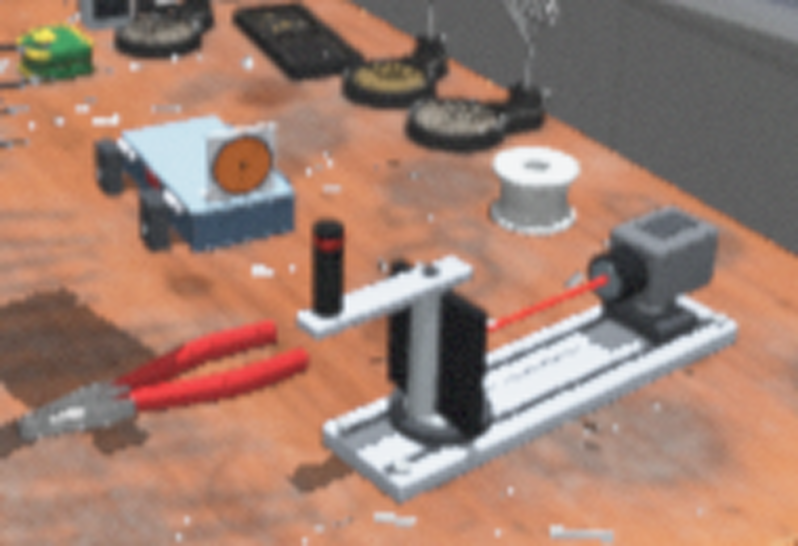

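View pics/t2.png

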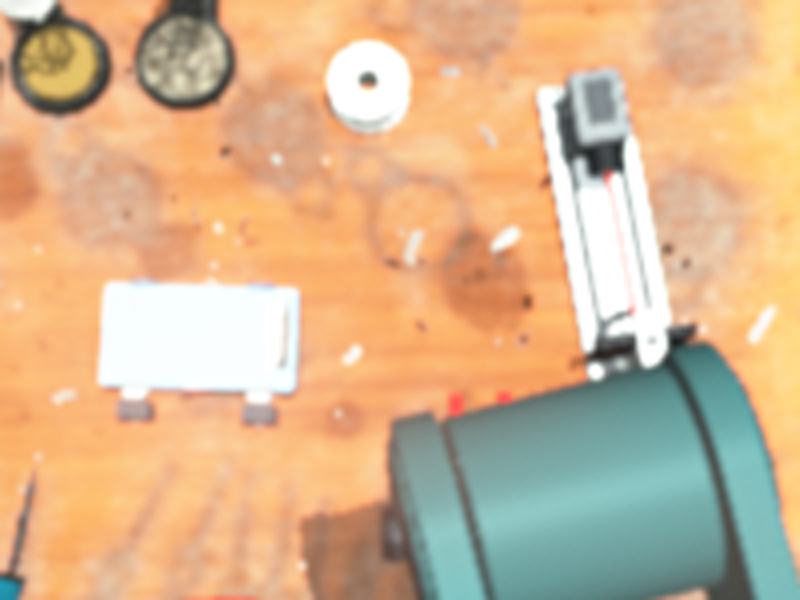

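The lid is shut and the plate is upright, with the disc centre at (242,166) in the side zoom. Next I'll measure the marker, the stand and the knob.

Run:
```python
from h import *
T2=lambda x,y:(225+x/4-.4,110+y/4-.4)
im=cv2.imread("pics/s2_full.png");hsv=cv2.cvtColor(im,cv2.COLOR_BGR2HSV)
roi=(295,198,320,222)
h=hsv[roi[1]:roi[3],roi[0]:roi[2]].astype(int); m=((h[...,1]>150)&(h[...,0]<20)).astype(np.uint8)
for r in m: print("".join(".#"[v] for v in r))
n,l,st,ce=cv2.connectedComponentsWithStats(m)
k=1+np.argmax(st[1:,4]) ;print(st[k],ce[k]+roi[:2])
print("disc",onz("side",*(ce[k]+np.array(roi[:2])),.051),"eye",onz("side",*S(242,166),.051))
for c in [(105,283),(300,288),(296,390),(98,386)]: print("lid cor",onz("top",*T2(*c),.029))
for c in [(281,290),(284,368)]: print("plate top",onz("top",*T2(*c),.073))
# knob red ring in side
h=hsv[215:250,315:345].astype(int);m=((h[...,1]>150)&(h[...,2]>80)&((h[...,0]<5)|(h[...,0]>172)))
ys,xs=np.nonzero(m);print("ring px",xs.mean()+315,ys.mean()+215,len(xs))
m=(h[...,2]<60);m=m.astype(np.uint8)
for r in m: print("".join(".#"[v] for v in r))
top=cv2.imread("pics/top0_full.png") if False else cv2.imread("pics/top0.png")
g=cv2.cvtColor(top,cv2.COLOR_BGR2GRAY)[205:230,380:405]
for r in g: print(" ".join(f"{v:3d}" for v in r))
```

```text
.........................
.........................
.........................
.........................
.........................
............####.........
..........#######........
.........#########.......
........###########......
.......############......
.......############......
.......############......
......#############......
.......###########.......
.......##########........
........#########........
.........######..........
.........................
.........................
.........................
.........................
.........................
.........................
.........................
[  6   5  13  12 116] [307.3707 208.7155]
disc [0.5287 0.2747 0.051 ] eye [0.5273 0.2727 0.051 ]
lid cor [0.5716 0.3995 0.029 ]
lid cor [0.5641 0.2677 0.029 ]
lid cor [0.4948 0.2717 0.029 ]
lid cor [0.5014 0.4041 0.029 ]
plate top [0.5541 0.2774 0.073 ]
plate top [0.5031 0.2764 0.073 ]
ring px 325.7894736842105 230.94736842105263 19
..............................
..............................
..............................
..............................
.................
[... 2743 characters left out ...]

150 148 148 147 148 170 201 212 210 228 254 255 254 246 238 224 197 197 206 207 207 206 206 206 204
155 146 147 146 144 168 198 209 207 214 230 234 228 217 207 192 177 191 202 205 203 201 201 203 202
166 150 149 148 145 166 196 205 203 202 204 206 205 203 201 193 183 191 199 200 198 197 197 198 199
176 162 166 169 167 177 194 199 196 194 195 198 200 202 200 196 194 194 196 196 195 194 195 195 195
190 183 189 193 192 193 197 197 192 189 189 192 196 197 199 201 203 200 195 193 193 194 194 195 195
199 196 199 199 199 199 200 198 192 190 188 190 193 197 200 206 211 205 198 195 196 197 197 199 199
201 199 199 198 198 200 200 201 198 195 193 193 197 201 204 208 208 203 199 198 200 200 200 203 203
```

Run:
```python
from h import *
print(tri((327.6,234.5),(393.1,216.6)), onz("side",327.6,234.5,.118),onz("top",393.1,216.6,.118))
A=S(430,270);print("axis side z.096",onz("side",*A,.096),onz("top",*T(643,357),.096))
# red line fit
for n,f,b in(("side","pics/s2_full.png",(365,230,400,250)),("top","pics/t2_full.png",(370,148,390,192))):
    im=cv2.imread(f)[b[1]:b[3],b[0]:b[2]].astype(int)
    s=im[...,2]-np.maximum(im[...,1],im[...,0])*1.0
    m=(s>35)&(im[...,1]-im[...,0]<40)
    ys,xs=np.nonzero(m);print(n,len(xs))
    P=np.array([onz(n,x+b[0],y+b[1],.052)[:2] for x,y in zip(xs,ys)])
    vx,vy,x0,y0=cv2.fitLine(P.astype(np.float32),cv2.DIST_HUBER,0,1e-4,1e-4).ravel()
    print(np.degrees(np.arctan2(vy,vx)),x0,y0,P[:,0].min(),P[:,0].max())
```

```text
(array([0.4517, 0.0372, 0.1142]), np.float64(0.0021009173321086595)) [0.4472 0.0315 0.118 ] [0.4522 0.0374 0.118 ]
axis side z.096 [0.5099 0.0447 0.096 ] [0.5103 0.0437 0.096 ]
side 467
31.388945 0.5940587 0.06879167 0.5452288337297317 0.6437091817123175
top 37
-12.117512 0.61001676 0.031489294 0.5356434335775173 0.6411286737438908
```

Request:
move_arm --pt "1 2 -3.7 0 0 0 0" --pt "1 4.2 -7.4 0 0 0 0" --pt "1 6.4 -11.2 0 0 0 0" --pt "1 6.4 -11.2 0 0 0 0"

```text
time: 5.0
position: [0.4515, 0.0322, 0.2104]
tcp_rot: [0.019, 1.0, -0.001, 0.0]
wrist_force: [-0.8, -0.2, -0.4]
opening: 0.0852
```

Run:
```python
from h import *
s=status.observe();print(s["time"],s["position"],s["joint_pos"],s["opening"])
snap("s3","side",(270,130,450,290),3.7)
```

```text
5.0 [0.4515 0.0322 0.2104] [-0.0529 -0.1269  1.6223 -0.0017  1.646  -1.5867] 0.08520553356486112
```

View pics/s3.png

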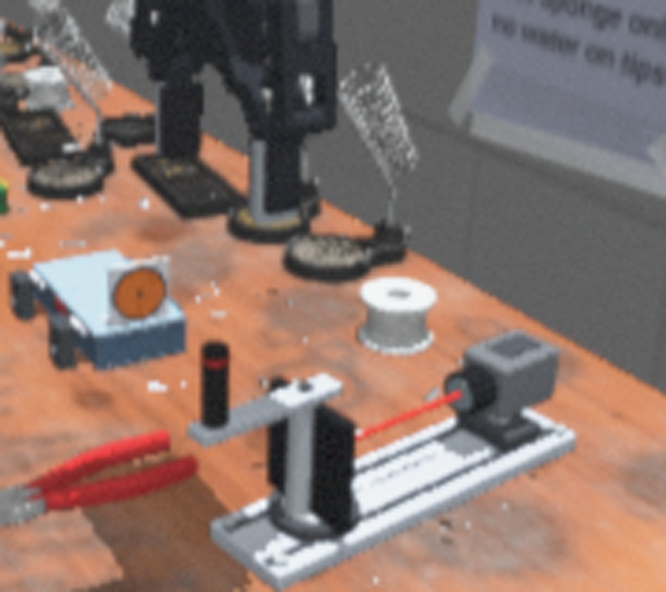

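Run:
```python
from h import *
for x in(.445,.449,.4515): print(proj("side",(x,.035,.14)),proj("side",(x,.035,.118)),proj("top",(x,.035,.14)))
print(proj("side",(.4515,.0322,.223)))
S3=lambda x,y:(270+x/3.7-.4,130+y/3.7-.4)
print("base",onz("side",*S3(305,520),.012)); print("rail nl",onz("side",*S3(213,527),.012),"nr",onz("side",*S3(280,570),.012),"fr",onz("side",*S3(575,432),.012))
print("line",onz("side",*S3(463,394),.052),onz("side",*S3(358,437),.052))
```

```text
(np.float64(325.696616591412), np.float64(223.25656540242525)) (np.float64(325.59790029315786), np.float64(233.96600659957403)) (np.float64(395.85613164639915), np.float64(218.5557374694556))
(np.float64(327.6233966978966), np.float64(222.76532478633828)) (np.float64(327.4986937100362), np.float64(233.45269925366802)) (np.float64(395.7556019009705), np.float64(216.87560184838384))
(np.float64(328.82231559485354), np.float64(222.45965541825768)) (np.float64(328.6815140275658), np.float64(233.1332798194025)) (np.float64(395.69284221796545), np.float64(215.82671051244867))
(np.float64(330.21353018168134), np.float64(179.90318551861802))
base [0.5123 0.0423 0.012 ]
rail nl [0.4644 0.0611 0.012 ] nr [0.476 0.011 0.012] fr [0.7101 0.0405 0.012 ]
line [0.6312 0.0571 0.052 ] [0.5488 0.0472 0.052 ]
```

Request:
move_arm --pt "1 0 0 -3 0 0 0" --pt "1 0 0 -6 0 0 0" --pt "1 0 0 -9 0 0 0" --pt "1 0 0 -10.7 0 0 0" --pt "1 0 0 -10.7 0 0 0"

```text
time: 5.55
position: [0.4466, 0.0372, 0.1009]
tcp_rot: [0.015, 1.0, 0.0, -0.004]
wrist_force: [-0.4, -0.1, -0.1]
opening: 0.0853
```

Run:
```python
from h import *
s=status.observe();print(s["time"],s["position"],s["wrist_force"],s["opening"])
snap("s4","side",(270,130,450,290),3.7)
```

```text
5.55 [0.4466 0.0372 0.1009] [-0.3994 -0.1243 -0.1148] 0.08529373038766523
```

View pics/s4.png

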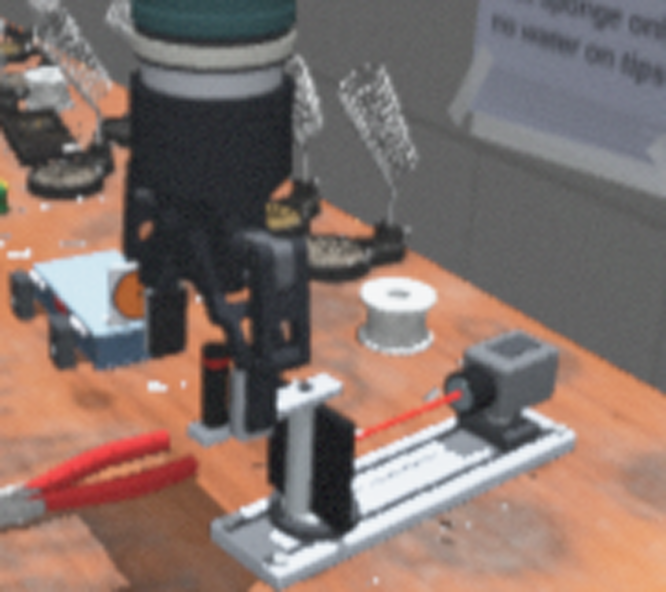

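The knob at (214,385) lies between the two fingers, so I'll close on it.

Request:
move_arm --pt "0.2 0 0 0.1 0 0 0" --pt "-0.4 0 0 0.1 0 0 0" --pt "-1 0 0 0.1 0 0 0" --pt "-1 0 0 0.1 0 0 0" --pt "-1 0 0 0.1 0 0 0"

```text
time: 6.1
position: [0.4493, 0.0356, 0.1059]
tcp_rot: [0.016, 1.0, -0.0, 0.0]
wrist_force: [-2.2, -1.6, 8.4]
opening: 0.0127
```

Request:
move_arm --pt "-1 0 0 0 0 0 0" --pt "-1 0 0 0 0 0 0" --pt "-1 0 0 0 0 0 0"

```text
time: 6.4
position: [0.4494, 0.0355, 0.106]
tcp_rot: [0.016, 1.0, -0.0, 0.0]
wrist_force: [-0.6, -1.1, 4.7]
opening: 0.0129
```

Request:
move_arm --pt "-1 0.1 -0.6 0.2 0 0 0" --pt "-1 0.26 -1.19 0.2 0 0 0" --pt "-1 0.47 -1.77 0.2 0 0 0" --pt "-1 0.73 -2.32 0.2 0 0 0" --pt "-1 1.03 -2.85 0.2 0 0 0"

```text
time: 6.9
position: [0.4591, 0.0078, 0.1061]
tcp_rot: [0.016, 1.0, 0.001, -0.001]
wrist_force: [2.8, 5.4, -6.2]
opening: 0.0127
```

Request:
move_arm --pt "-1 0.2 -0.27 0 0 0 0" --pt "-1 0.4 -0.52 0 0 0 0" --pt "-1 0.7 -0.84 0 0 0 0" --pt "-1 0.95 -1.1 0 0 0 0" --pt "-1 0.95 -1.1 0 0 0 0"

```text
time: 7.4
position: [0.4681, -0.0038, 0.1062]
tcp_rot: [0.016, 1.0, 0.0, -0.001]
wrist_force: [0.3, 4.8, -8.5]
opening: 0.0127
```

Run:
```python
from h import *
s=status.observe();print(s["time"],s["position"],s["wrist_force"],s["opening"])
snap("s5","side",(270,130,450,290),3.7)
snap("t5","top",(225,110,425,260),4)
```

```text
7.4 [ 0.4681 -0.0038  0.1062] [ 0.3064  4.7768 -8.4877] 0.012741642080589418
```

View pics/s5.png

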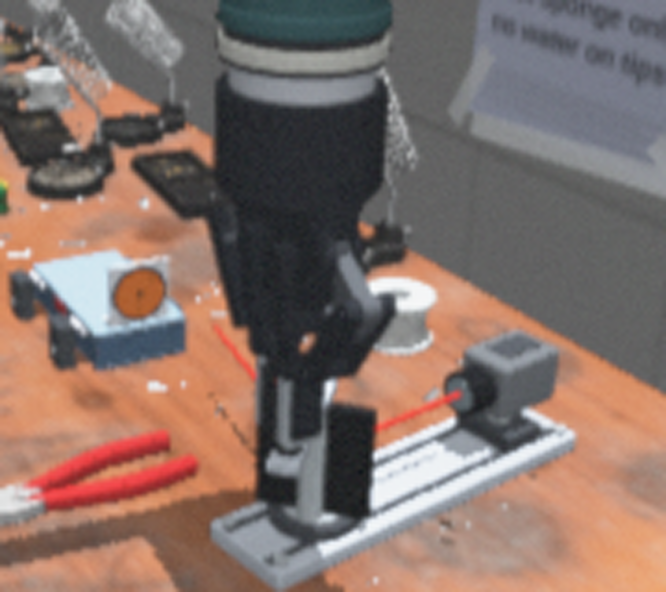

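View pics/t5.png

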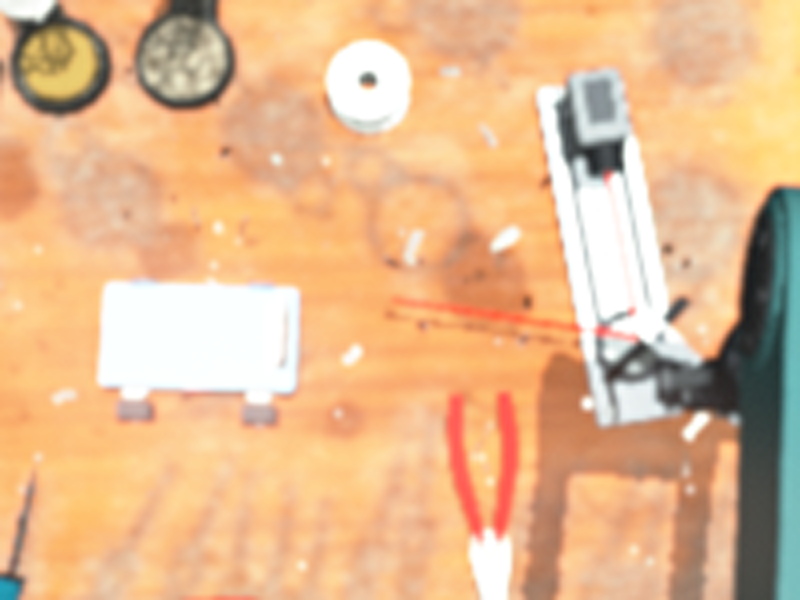

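```bash
cat > line.py <<'E'
from h import *
M=np.array([.528,.2755])
def fit(f,n,b,show=False,bg=None):
    im=cv2.imread(f).astype(int)
    if bg is not None: im2=cv2.imread(bg).astype(int)
    d=(im[...,2]-(im[...,1]+im[...,0])/2)-(im2[...,2]-(im2[...,1]+im2[...,0])/2)
    w=np.clip(d[b[1]:b[3],b[0]:b[2]]-15,0,None)
    # weighted column centroids
    pts=[];
    if n=="top":
        for x in range(w.shape[1]):
            c=w[:,x]
            if c.sum()>20: pts.append((x+b[0],(c*np.arange(len(c))).sum()/c.sum()+b[1]))
    else:
        for y in range(w.shape[0]):
            c=w[y]
            if c.sum()>20: pts.append(((c*np.arange(len(c))).sum()/c.sum()+b[0],y+b[1]))
    P=np.array([onz(n,*p,.052)[:2] for p in pts],np.float32)
    v=cv2.fitLine(P,cv2.DIST_HUBER,0,1e-4,1e-4).ravel()
    if v[3]*0+v[1]<0: v[:2]*=-1
    t=(M[1]-v[3])/v[1];x=v[2]+t*v[0]
    r=np.abs((P[:,0]-v[2])*v[1]-(P[:,1]-v[3])*v[0])
    print(n,len(P),"angle",np.degrees(np.arctan2(v[1],v[0])),"x at marker y",x,"miss mm",1000*(x-M[0]),"resid",r.mean(),"ends y",P[:,1].min(),P[:,1].max())
    ax=np.array([v[2]+v[0]*(.044-v[3])/v[1],.044]);print("  x at y=.044",ax[0])
E
python3 - <<'E'
from line import *
fit("pics/t5_full.png","top",(322,182,368,195),bg="pics/t2_full.png")
fit("pics/s5_full.png","side",(326,214,338,234),bg="pics/s2_full.png")
T2=lambda x,y:(225+x/4-.4,110+y/4-.4)
S3=lambda x,y:(270+x/3.7-.4,130+y/3.7-.4)
print([onz("top",*T2(*p),.052) for p in((632,337),(393,300))],[onz("side",*S3(*p),.052) for p in((213,323),(256,378))])
E
```

```text
top 40 angle 79.29201 x at marker y 0.5633262634846643 miss mm 35.32626348466428 resid 0.00029625162 ends y 0.09008629 0.19440268
  x at y=.044 0.5195504426956177
side 16 angle 59.471874 x at marker y 0.5934574717553847 miss mm 65.45747175538463 resid 0.0022831825 ends y 0.13851076 0.20246601
  x at y=.044 0.4569404423236847
[array([0.52  , 0.0496, 0.052 ]), array([0.5495, 0.2053, 0.052 ])] [array([0.5486, 0.2088, 0.052 ]), array([0.5345, 0.1322, 0.052 ])]
```

Request:
move_arm --pt "-1 0.1 -0.1 -0.1 0 0 0" --pt "-1 0.2 -0.2 -0.15 0 0 0" --pt "-1 0.3 -0.3 -0.15 0 0 0" --pt "-1 0.38 -0.37 -0.15 0 0 0" --pt "-1 0.38 -0.37 -0.15 0 0 0"

```text
time: 8.0
position: [0.4726, -0.008, 0.1061]
tcp_rot: [0.016, 1.0, -0.0, -0.0]
wrist_force: [-3.8, 1.6, -2.5]
opening: 0.0123
```

Request:
move_arm --pt "-1 0 0 0 0 0 0" --pt "-1 0 0 0 0 0 0"

```text
time: 8.2
position: [0.4726, -0.0079, 0.1061]
tcp_rot: [0.016, 1.0, -0.0, -0.0]
wrist_force: [-4.6, 0.4, -1.7]
opening: 0.0123
```

Run:
```python
from line import *
s=status.observe();print(s["time"],s["position"],s["wrist_force"],s["opening"])
snap("s6","side",(270,130,450,290),3.7)
snap("t6","top",(225,110,425,260),4)
fit("pics/t6_full.png","top",(322,182,368,202),bg="pics/t2_full.png")
```

```text
8.2 [ 0.4726 -0.0079  0.1061] [-4.6197  0.4021 -1.7005] 0.012299910047643331
top 27 angle 88.70935 x at marker y 0.5238814064425105 miss mm -4.118593557489558 resid 0.0001289938 ends y 0.09047306 0.15850201
  x at y=.044 0.5186657309532166
```

View pics/s6.png

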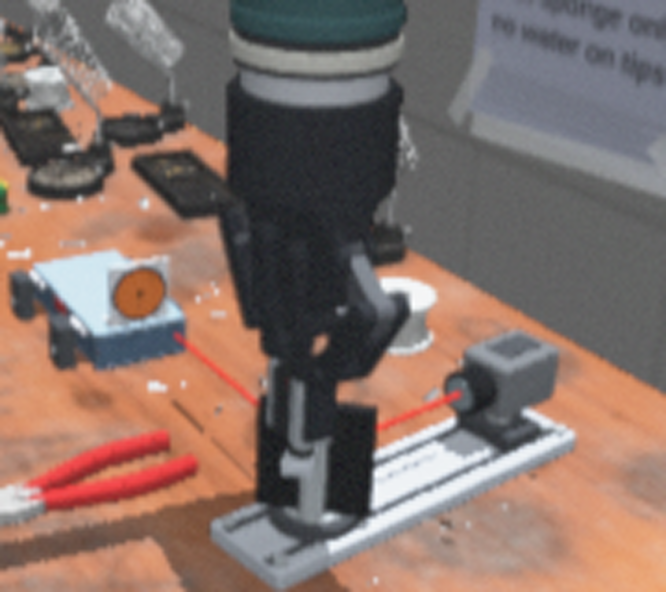

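View pics/t6.png

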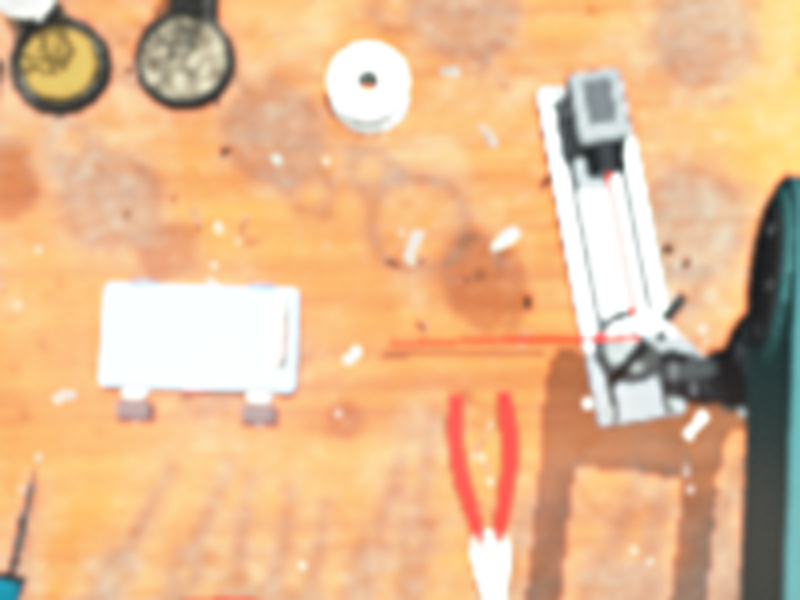

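Run:
```python
from h import *
def red(f): 
    im=cv2.imread(f).astype(float); return im[...,2]-im[...,1]
# top: per-column centroid on G-channel dip vs background
bg=cv2.imread("pics/t2_full.png").astype(float);im=cv2.imread("pics/t6_full.png").astype(float)
d=np.clip((bg-im)[...,1]-12,0,None); d[:,:]*=1
P=[]
for x in range(325,366):
    c=d[190:198,x]  # rows 
    if c.sum()>25: P.append((x,190+(c*np.arange(8)).sum()/c.sum()))
P=np.array(P);print(len(P));k=np.polyfit(P[:,0],P[:,1],1);print("top line resid",np.std(P[:,1]-np.polyval(k,P[:,0])))
A,B=[onz("top",x,np.polyval(k,x),.052) for x in(325,366)]
xm=A[0]+(B[0]-A[0])*(.2755-A[1])/(B[1]-A[1]);print("top: x at marker",xm, "angle",np.degrees(np.arctan2(*(A-B)[[1,0]])))
# side
bg=cv2.imread("pics/s2_full.png").astype(float);im=cv2.imread("pics/s6_full.png").astype(float)
d=np.clip((bg-im)[...,1]-10,0,None)
w=np.clip((im[...,2]-im[...,1])-(bg[...,2]-bg[...,1])-10,0,None)
P=[]
for x in range(319,338):
    g=219.5+(x-318)*.82; lo=int(g)-3
    c=w[lo:lo+8,x]
    if c.sum()>20: P.append((x,lo+(c*np.arange(8)).sum()/c.sum()))
P=np.array(P);print(P[:3],P[-3:]);k=np.polyfit(P[:,0],P[:,1],1);print("resid",np.std(P[:,1]-np.polyval(k,P[:,0])))
print("side line at disc col 307.4: row",np.polyval(k,307.37),"disc 208.7")
A,B=[onz("side",x,np.polyval(k,x),.052) for x in(319,337)]
xm=A[0]+(B[0]-A[0])*(.2747-A[1])/(B[1]-A[1]);print("side: x at marker",xm,"vs .5287; angle",np.degrees(np.arctan2(*(A-B)[[1,0]])))
for x in(.5239,.5285): print(proj("side",(x,.2747,.052)))
# marker plate in top
im=cv2.imread("pics/t6_full.png")
print(im[178:210,288:300].min(axis=2))
```

```text
30
top line resid 0.27482171195003535
top: x at marker 0.5217020848424575 angle 89.47338561409731
[[319.     221.6244]
 [320.     222.5616]
 [321.     223.3171]] [[335.     235.2119]
 [336.     236.3166]
 [337.     237.5417]]
resid 0.617794899458561
side line at disc col 307.4: row 210.92694155244067 disc 208.7
side: x at marker 0.5221345806812314 vs .5287; angle 89.00027026144463
(np.float64(305.66085110139613), np.float64(208.74600230792169))
(np.float64(307.2880424616486), np.float64(208.375009254462))
[[142 134 130 127 122 120 119 117 116 115 115 116]
 [145 143 142 138 134 127 121 119 118 118 117 119]
 [187 187 184 180 170 153 136 131 129 127 124 121]
 [229 229 223 219 217 210 195 189 187 183 168 143]
 [237 234 231 228 230 239 250 253 252 252 245 193]
 [250 251 250 250 250 251 254 254 252 251 250 236]
 [253 253 253 253 253 253 255 255 252 250 248 237]
 [252 252 253 253 254 254 255 255 250 248 247 234]
 [252 252 253 254 255 255 255 255 248 246 246 235]
 [252 252 253 254 255 255 255 255 242 243 245 235]
 [252 252 253 254 255 255 255 252 231 242 244 233]
 [252 252 253 254 255 255 25
[... 343 characters left out ...]
255 255 255 255 242 230 247 242 217]
 [252 253 253 255 255 255 255 241 231 247 241 218]
 [252 252 253 255 255 255 255 237 229 246 241 216]
 [252 252 253 255 255 255 255 225 227 245 240 210]
 [252 253 253 255 255 255 244 208 223 244 239 204]
 [253 253 254 255 255 253 239 219 230 245 236 193]
 [253 253 253 255 255 253 248 241 245 248 236 189]
 [253 253 253 254 254 253 252 252 253 251 238 190]
 [253 253 253 253 253 253 253 253 254 252 238 191]
 [253 253 253 253 253 253 253 254 254 251 237 183]
 [251 251 251 251 250 250 251 252 252 247 231 171]
 [250 250 250 248 243 235 235 235 234 227 204 151]
 [255 254 254 253 239 202 185 185 183 172 148 138]
 [255 255 255 255 232 169 141 132 127 127 131 137]]
```

Request:
move_arm --pt "-1 -0.05 0.05 0 0 0 0" --pt "-1 -0.05 0.05 0 0 0 0" --pt "-1 -0.05 0.05 0 0 0 0" --pt "-1 -0.05 0.05 0 0 0 0" --pt "-1 -0.05 0.05 0 0 0 0"

```text
time: 8.8
position: [0.4719, -0.0074, 0.1061]
tcp_rot: [0.016, 1.0, -0.0, -0.0]
wrist_force: [-5.0, 0.7, -1.2]
opening: 0.0123
```

```bash
cat > meas.py <<'E'
from line import *
import sys
def go(t):
    s=status.observe();print(s["time"],s["position"],s["wrist_force"],s["opening"])
    snap("s"+t,"side",(270,130,450,290),3.7); snap("t"+t,"top",(225,110,425,260),4)
    fit(f"pics/t{t}_full.png","top",(322,182,368,202),bg="pics/t2_full.png")
    bg=cv2.imread("pics/t2_full.png").astype(float);im=cv2.imread(f"pics/t{t}_full.png").astype(float)
    d=np.clip((bg-im)[...,1]-12,0,None);P=[]
    for x in range(325,366):
        c=d[189:199,x]; c=np.where(np.abs(np.arange(10)-c.argmax())<2,c,0)
        if c.sum()>25: P.append((x,189+(c*np.arange(10)).sum()/c.sum()))
    line(P,"top",325,366)
    bg=cv2.imread("pics/s2_full.png").astype(float);im=cv2.imread(f"pics/s{t}_full.png").astype(float)
    w=np.clip((im[...,2]-im[...,1])-(bg[...,2]-bg[...,1])-10,0,None);P=[]
    for x in range(319,336):
        g=219.5+(x-318)*.82; lo=int(g)-4
        c=w[lo:lo+9,x]
        if c.sum()>20: P.append((x,lo+(c*np.arange(9)).sum()/c.sum()))
    line(P,"side",319,335)
def line(P,n,a,b):
    P=np.array(P,np.float32);v=cv2.fitLine(P,cv2.DIST_HUBER,0,.01,.01).ravel();k=lambda x:v[3]+(x-v[2])*v[1]/v[0]
    A,B=[onz(n,x,k(x),.052) for x in(a,b)]
    xm=A[0]+(B[0]-A[0])*(.2752-A[1])/(B[1]-A[1]);print(n,len(P),"x at marker",xm,"resid px",np.abs(P[:,1]-k(P[:,0])).mean())
E
python3 - <<'E'
from meas import *
go("7")
E
```

```text
8.8 [ 0.4719 -0.0074  0.1061] [-4.9798  0.6667 -1.2124] 0.012254817878095571
top 31 angle 88.29134 x at marker y 0.5274343669067011 miss mm -0.565633093298934 resid 0.0002020602 ends y 0.090368375 0.16888541
  x at y=.044 0.5205286145210266
top 36 x at marker 0.527557234061212 resid px 0.23923789
side 17 x at marker 0.5253112825173257 resid px 0.292616
```

View pics/s7.png

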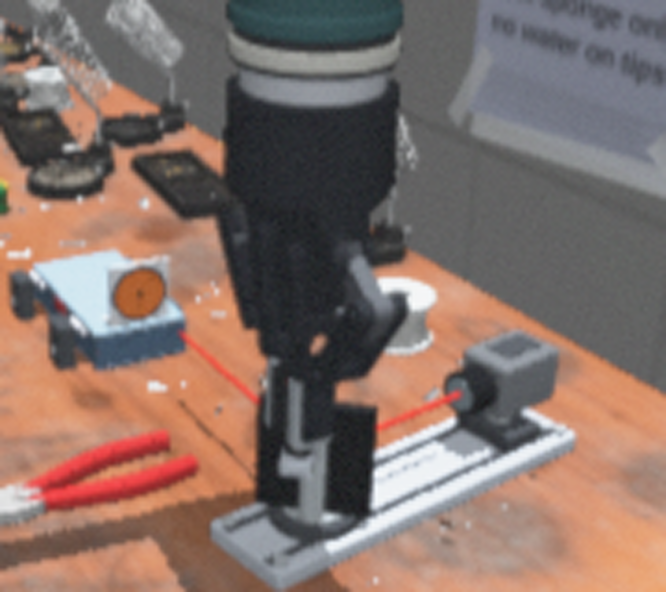

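View pics/t7.png

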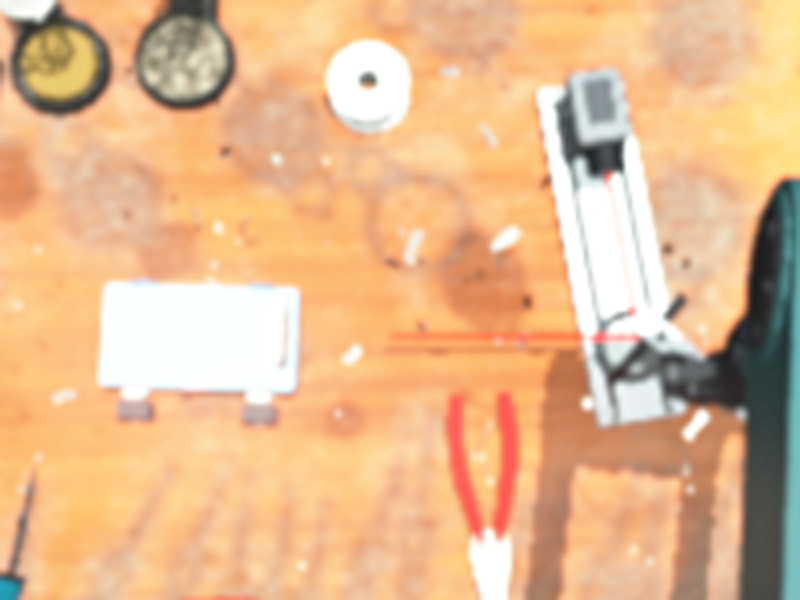

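The line now lands about 1 to 3 mm short of the disc's middle: x is 0.5275 from the top view and 0.5253 from the side, against 0.5285. One fine trim should bring it in.

Request:
move_arm --pt "-1 -0.02 0.02 0 0 0 0" --pt "-1 -0.02 0.02 0 0 0 0" --pt "-1 -0.02 0.02 0 0 0 0" --pt "-1 -0.02 0.02 0 0 0 0" --pt "-1 -0.02 0.02 0 0 0 0"

```text
time: 9.4
position: [0.4718, -0.0072, 0.1061]
tcp_rot: [0.016, 1.0, -0.0, -0.0]
wrist_force: [-6.6, -0.9, -1.0]
opening: 0.0123
```

Request:
move_arm --pt "-1 0 0 0 0 0 0" --pt "-1 0 0 0 0 0 0" --pt "-1 0 0 0 0 0 0" --pt "-1 0 0 0 0 0 0" --pt "-1 0 0 0 0 0 0"

```text
time: 9.9
position: [0.4717, -0.0072, 0.1061]
tcp_rot: [0.016, 1.0, -0.0, -0.0]
wrist_force: [-5.8, -1.4, -0.1]
opening: 0.0121
```

Run:
```python
from meas import *
go("8")
im=cv2.imread("pics/s8_full.png");hsv=cv2.cvtColor(im,cv2.COLOR_BGR2HSV)
h=hsv[198:222,295:320].astype(int); m=((h[...,1]>150)&(h[...,0]<20)).astype(np.uint8)
n,l,st,ce=cv2.connectedComponentsWithStats(m);k=1+np.argmax(st[1:,4]);print("disc",st[k][4],onz("side",*(ce[k]+[295,198]),.051))
```

```text
9.9 [ 0.4717 -0.0072  0.1061] [-5.8241 -1.3541 -0.1395] 0.012148451751580748
top 38 angle 88.06551 x at marker y 0.5282756778761638 miss mm 0.27567787616378236 resid 0.00025205524 ends y 0.09036214 0.19507629
  x at y=.044 0.5204565525054932
top 36 x at marker 0.528020457163152 resid px 0.27121142
side 17 x at marker 0.5270306136450917 resid px 0.26606482
disc 118 [0.5284 0.2742 0.051 ]
```

View pics/s8.png

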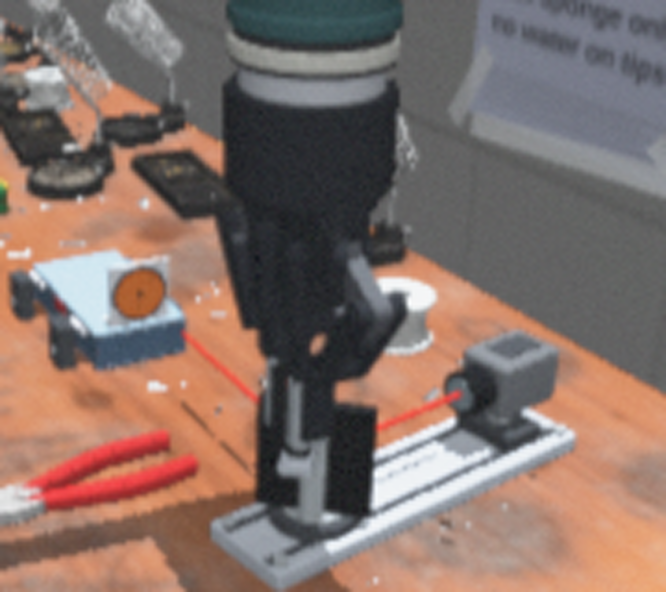

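Run:
```python
from bench import workorder
print(workorder.close_job())
```

```text
the job is handed in; nothing more can be done
None
```

The lid is shut, and the arm was holding the mirror's knob with the red line on the middle of the orange marker when I handed the job in, at about 10 s of the 48 s allowed.

- **Lid:** I pressed it down with shut fingers. The tip stopped at 28.3 to 28.8 mm, against the 29 mm given for a shut lid, and the peak force was about 28 N. Later pictures show the lid flat and the marker plate upright.
- **Mirror:** I gripped the knob (the gripper read about 12 mm open; the knob is 14 mm thick), turned the mirror about 40° along its arc, and trimmed it twice using the line in the pictures.
- **Aim at the marker:** the last line fits put it at x = 0.528 m (top view) and 0.527 m (side view). The disc's centre measured 0.5284 m, so the miss is about 1 mm, with the calibration good to 2 mm. The drawn line ends before the marker, so this is extrapolated.
- **Other things:** the reel and cutters look unmoved in the later pictures. I did not check the tape measure again after the start; the arm was never lowered near it.
- **Small disagreements:** the two views differed by 1 to 2 mm. The finger opening drifted from 12.9 to 12.1 mm during the hold, but the arm's position stayed steady and I saw no drift of the line.

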